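# Press a pasteboard blank in the bench screw press

## Task

Press the pasteboard blank: push the stack of boards into the green bench press until it is fully home against the back stop, and fit the loose crank fully down on the square end of the press screw. Wind the crank clockwise, turn after turn, until the felt under the platen meets the stack, then about half a turn more to squeeze it firmly. Leave the crank on the screw, and do not disturb the other things on the table.

Things in the scene. Friction and masses are not known exactly. Their poses are not given: they have to be found in the camera images.
- press: Green bench screw press, fixed. Origin: on the screw axis, table height; +x is the way in from the open front; z up. Base plate x = -170 to 125 mm, y = +-125, top at z = 20. Two columns at y = +-105; yoke across them (x = +-35, z = 115 to 158, column nuts to 172). Platen with felt x = +-50. Side rails: inner faces y = +-78, 10 mm high, x = -165 to 95.
- stop_face (a point): Middle of the front face of the aluminium back stop bar across the base plate, 16 mm high, 156 mm wide; 28 mm above the table and 95 mm behind the screw axis. The stack slides up to it between the rails. Axes as the press's.
- stack_mid (a point): Centre of the loose stack: cream pasteboard between two plywood boards, 200 mm along x, 150 along y, 30 high, 0.25 to 0.5 kg. It starts lying on the base plate between the rails, 50 to 75 mm short of home, its front end sticking out towards the robot. Fully home its far end meets the stop: centre at x = -5 mm of the press, front face at x = -105 mm.
- shaft_top (a point): Centre of the top face of the steel square end of the press screw: 20 x 20 mm, 30 mm tall above a round collar (36 mm diameter) on which the crank comes to rest; its top 5 mm taper to 14 mm. Axes x and y are square to its flats and turn with the screw; z up. It sinks with the platen, 8 mm a turn.
- crank_boss (a point): Centre of the boss of the loose dark steel crank (0.35 to 0.55 kg), which lies flat, handle up. Boss 38 x 38 x 40 mm high, this point 20 mm above its underside; through hole 22 x 22 mm, chamfered below, flats along x and y. The arm, 26 mm wide, 12 thick, flush with the underside, runs along +x. Seated on the collar this point is 10 mm below shaft_top; any of the four ways round will do.
- crank_handle (a point): Centre of the crank's upright red handle, 26 mm in diameter, 58 mm tall, free to spin on its pin; 70 mm from the boss's axis along the crank's +x and 45 mm above the crank's underside (it begins 16 mm and ends 74 mm above it). It can be pushed round with the fingers; the screw stays wherever it is left.
- screw (a joint): Angle of the press screw, rad, growing clockwise seen from above; 0 is the raised end of its travel, it starts between 2 and 7. 8 mm of descent a turn. The felt meets the stack at about 15.7; at 20.4 the collar lands on the yoke's nut: a dead stop. It takes 2 to 3 N at the handle all the way.
- felt (a joint): How far the felt (14 mm thick, 98 x 148 mm, under the platen) is squeezed up, m: 0 when free, 0.004 half a turn after it meets the stack, 0.006 at the screw's dead stop; 5 N a mm.
- kraft_tape: Roll of brown tape, 105 mm across, 40 mm high, a bystander; origin at its underside.
- spatula_2: Flat bamboo spatula lying, 28 x 200 x 5 mm, a bystander; origin at its underside.
- green_tape: Roll of green tape, 97 mm across, 24 mm high, a bystander; origin at its underside.
- sanding_block: Brown sanding block, 40 x 70 x 26 mm, a bystander; origin at its underside.
There are look-alikes about, which are no part of the job. Of the things shaped like the part that bears crank_boss, the dark steel one is meant.

How it is judged:
By the outcome, as a careful person would: the job done as asked, in the order asked, and still so for the second after the job is handed in, with the robot touching nothing.
It also fails if it takes over 72 s, if anything falls off the work surface, if the arm or the gripper's body presses on something with over 40 N, if the wrist force passes 120 N, or if a joint passes its speed limit or range.

## Robot

A 6-joint arm with a two-finger parallel gripper is mounted at the origin on a cart in front of the work surface, level with it; the furniture and walls round the work are solid. World frame = base frame: x ahead of the robot, y to its left, z up, the work surface at z = 0. Lengths are in m, angles in rad, forces in N, time in s.
With the tool pointing down it reaches from about 0.35 to 0.775 m from the base axis. Payload 7.3 kg.
Tool frame: the origin (TCP) lies midway between the tips of the shut fingers; the grasp point (between the pads) lies grasp_offset behind it (grasp_offset is the distance from the TCP to the grasp point, in m); z points along the fingers, y is the line along which they close (so a half turn about z gives the same grasp; the last joint's range is limited). The gripper opens to 92 mm and grips with 3 to 60 N. Pads are 19 mm wide; open, the fingers measure 130 mm over their backs; the gripper's body (75 mm by 190 mm) begins 47 mm behind the grasp point.
Start: joints at [1.096, 0.342, 1.524, -0, 1.275, -0.146], TCP at [0.17, 0.497, 0.227] pointing down, gripper open.
Joint ranges: [-2.53, 2.53], [-0.77, 2.02], [0.04, 2.7], [-1, 4.14], [0.28, 2.66], [-3.11, 3.11]. Speed limits (rad/s): [2.57, 2.57, 3.14, 3.14, 3.14, 3.14].

## Interface

Orientations are given as [roll, pitch, yaw] about the fixed x, y, z axes, in that order (R = Rz(yaw) Ry(pitch) Rx(roll)).
In Python, from cell import * gives the robot as it stands.
- The arm moves only by the tool step_arm, never from a script. Its argument "plan" is a list of rows, each a list of 5 numbers: the closure, from -1 (fully open) to 1 (shut), then the shift along the tool's x, y, z in m, then the turn about the tool's z in rad. In form: [[hand, x, y, z, twist], ...]. A call has 1 to 20 rows; each row is the pose to reach, as a shift and turn from the pose commanded when the call began, along the tool's axes at that moment; what a row does not reach only later rows make up. A row lasts 1/8 s, in which the tool goes at most 62.5 mm and 10.7 degrees, less where a joint would pass 70% of its speed; a pose out of reach is approached as far as the arm can. A call with a gripper value outside its range is refused whole. The fingers move at their own pace and stop on an object; "grip_force" is the grip in N (left out, the last holds). Time passes only in rows, so rows that repeat a pose let the fingers close. It gives the time, the measured TCP pose, the force, the opening and the grip force at its end, in the units of the state.
- observe(): the state, without advancing time (a new reading comes with each control period).
- read_camera(name): name is "scene" or "top"; returns a dict with "img" (420x560x3 uint8, red, green, blue), "range_z" (420x560 float32, m along the optical axis (not along the pixel's ray), 0 where there is no reading), "fx", "fy", "cx", "cy" (pixels), "R" (3x3) and "t" (3): a world point X has camera coordinates R X + t. Camera axes: x right, y down, z forward; pixel columns grow to the right and rows downward; lengths in m; the calibration is good to about 2 mm. A picture is of the moment at which its call begins.
- hand_in(): hands the job in; it is judged then, once.
The state is a dict: "time": time; "qpos": joint angles; "qvel": joint speeds; "joint_efforts": joint torques, N m; "tool_pos": TCP position; "tool_rot": TCP orientation; "contact_force": force on the tool from outside, world axes, zero at the start; "torque": the same for the moment, N m; "opening": finger opening in m; "grip_force": force on a finger pad.
Only numpy, scipy, OpenCV 4.12 (cv2) and the standard library are available. Lean on these libraries where they do the work, as an engineer would, in place of code of your own. Each camera call takes 0.05 s, during which the arm holds its last target. There are 200 camera calls.

## Working session

There is one attempt and no reset: what is moved stays moved. The work goes in short steps, Python scripts to look and compute and a tool call to move; the robot and the scene stay as the last step left them, time stands still between calls to the robot, and variables do not carry over. Pictures are saved under pics/ and viewed, at most 10 in all, crops included, and the job is handed in when it is done.

Besides the shell and the picture viewer there is one more tool, called after "Emit:" by a JSON object that holds its "fn" and its "kwargs", one argument or row to a line. step_arm: Moves the arm, as the interface text tells. Its arguments: {"type":"object","properties":{"plan":{"type":"array","items":{"type":"array","items":{"type":"number"}}},"grip_force":{"type":"number"}},"required":["plan"]}

```bash
mkdir -p pics; cat > h.py <<'E'
from cell import *
import numpy as np, cv2
def snap(n):
    c=read_camera(n); np.savez(''+n+'.npz',**c); return c
def save(c,f,crop=None,s=1):
    im=c['img'][:,:,::-1]
    if crop: x0,y0,x1,y1=crop; im=im[y0:y1,x0:x1]
    cv2.imwrite('pics/'+f,cv2.resize(np.ascontiguousarray(im),None,fx=s,fy=s,interpolation=cv2.INTER_CUBIC))
def ray(c,u,v,z):
    d=c['R'].T@np.array([(u-c['cx'])/c['fx'],(v-c['cy'])/c['fy'],1.]); o=-c['R'].T@c['t']
    return o+d*(z-o[2])/d[2]
def cloud(c):
    v,u=np.indices(c['range_z'].shape); z=c['range_z']
    P=np.stack([(u-c['cx'])/c['fx']*z,(v-c['cy'])/c['fy']*z,z],-1)
    return (P-c['t'])@c['R']
E
python3 - <<'E'
from h import *
for n in ('top','scene'):
    c=snap(n); save(c,n+'1.png',s=1.4)
    print(n,c['fx'],c['cx'],c['cy'],-c['R'].T@c['t'],c['R'].round(3).tolist())
print(observe())
E
```

```text
top 467.7379963263209 273.14422511796926 207.42430842348762 [ 0.28494376 -0.0908002   1.60122521] [[0.007, -1.0, 0.019], [-0.983, -0.01, -0.183], [0.183, -0.018, -0.983]]
scene 527.8354203860658 271.9019240583529 213.61455686905506 [-1.00052103 -1.1511891   1.14551668] [[0.552, -0.834, -0.018], [-0.396, -0.243, -0.886], [0.734, 0.496, -0.464]]
{'time': 0.1, 'qpos': array([ 1.09600635e+00,  3.42659954e-01,  1.52486093e+00,  1.78893326e-06,
        1.27541124e+00, -1.45967094e-01]), 'qvel': array([ 0.00028926, -0.00059239, -0.00227117, -0.00097472,  0.0008987 ,
        0.00139624]), 'joint_efforts': array([ 1.96139110e-03, -4.31996369e+01, -2.44693959e+01,  7.19117350e-02,
        5.26217488e-02, -1.18947896e-04]), 'tool_pos': array([0.16934348, 0.49658078, 0.22613202]), 'tool_rot': array([-3.14026768e+00, -1.96517527e-04,  2.81276912e+00]), 'contact_force': array([-0.76953406, -0.33341925,  0.39024494]), 'torque': array([-0.0199219 ,  0.02576553,  0.04634273]), 'grip_force': 0.0, 'opening': 0.0916354206093411}
```

View pics/top1.png

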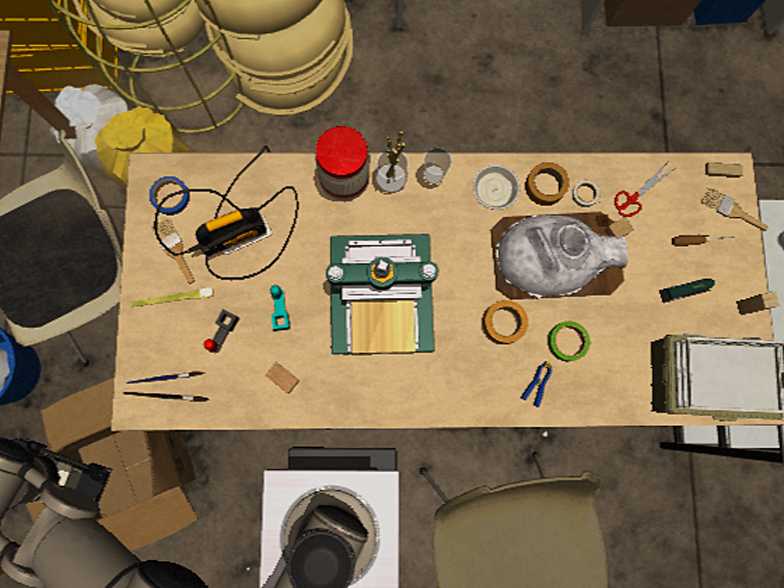

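View pics/scene1.png

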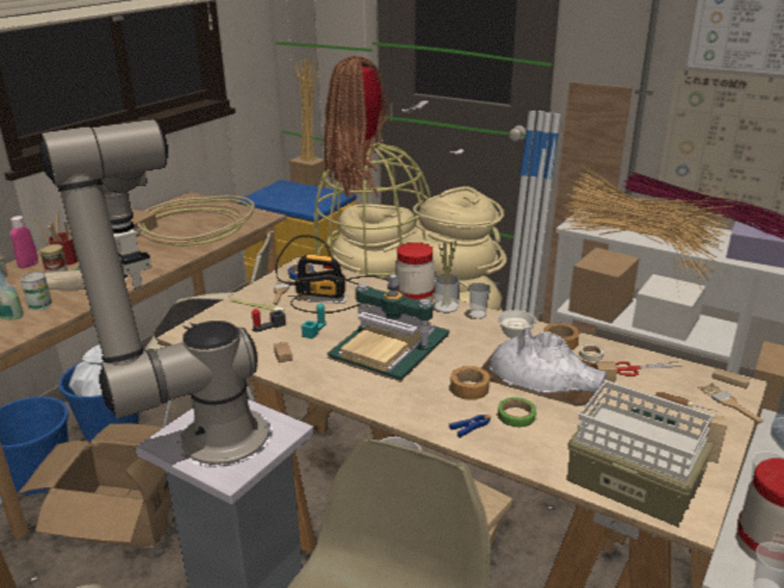

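Candidates in the top view (at 1.4x): the dark steel crank with red handle at (220,330), and a teal look-alike at (280,308). I choose the dark one. The press shaft is at (382,268) and the stack at (382,327). Next is a close crop, with measurement.

```bash
python3 - <<'E'
from h import *
c=dict(np.load('top.npz'))
a=c['img'][205:265,130:220]; b=c['img'][160:260,225:325]
A=cv2.resize(a,(360,240),interpolation=cv2.INTER_CUBIC); B=cv2.resize(b,(400,400),interpolation=cv2.INTER_CUBIC)
o=np.zeros((400,770,3),np.uint8); o[:240,:360]=A; o[:,365:765]=B
cv2.imwrite('pics/crop1.png',o[:,:,::-1])
P=cloud(c); hsv=cv2.cvtColor(c['img'],cv2.COLOR_RGB2HSV).astype(int)
def sub(m,x0,y0,x1,y1):
    k=np.zeros(m.shape,bool); k[y0:y1,x0:x1]=m[y0:y1,x0:x1]; return k
red=sub(((hsv[...,0]<8)|(hsv[...,0]>172))&(hsv[...,1]>150)&(hsv[...,2]>80),130,205,190,265)
v,u=np.nonzero(red); print('red',u.mean(),v.mean(),len(u),np.percentile(P[red][:,2],[5,50,95]))
top=red&(P[...,2]>.065); v,u=np.nonzero(top); print('redtop',u.mean(),v.mean(),ray(c,u.mean(),v.mean(),.074),P[top].mean(0))
dk=sub(hsv[...,2]<90,130,205,185,265)&~red
for lo,hi in ((.03,.05),(.006,.02)):
    m=dk&(P[...,2]>lo)&(P[...,2]<hi); v,u=np.nonzero(m)
    if len(u): print('dark',lo,len(u),P[m].mean(0),cv2.minAreaRect(np.float32(P[m][:,:2]*1000)))
# height listing of the press column
for y,x in ((191,273),(191,271),(188,273),(235,273),(250,273),(245,273)): print(x,y,P[y,x].round(4),c['img'][y,x])
m=sub((P[...,2]>.045)&(P[...,2]<.056),235,205,315,260); print('stack',m.sum(),P[m].mean(0),cv2.minAreaRect(np.float32(P[m][:,:2]*1000)))
m=sub((P[...,2]>.012)&(P[...,2]<.026),225,160,325,260); print('base',m.sum(),cv2.minAreaRect(np.float32(P[m][:,:2]*1000)))
m=sub((P[...,2]>.175),255,170,295,215); print('shaft',m.sum(),P[m].mean(0),P[m][:,2].max(),P[m][:,2].min())
for y in range(178,206): print(y,[int(1000*P[y,x,2]) for x in range(262,286)])
E
```

```text
red 148.9090909090909 245.63636363636363 44 [0.06181599 0.06964026 0.07424788]
redtop 148.88888888888889 245.36111111111111 [0.43897255 0.28529232 0.074     ] [0.43934882 0.28619762 0.07031877]
dark 0.03 106 [0.49281471 0.25837088 0.03905156] ((472.4384460449219, 269.2784423828125), (40.05326843261719, 98.73052215576172), 64.26220703125)
dark 0.006 104 [0.46590908 0.27107339 0.01241781] ((470.1844482421875, 267.89202880859375), (32.24913787841797, 100.80563354492188), 63.35905075073242)
273 191 [ 0.5902 -0.1149  0.2284] [238 235 233]
271 191 [ 0.5912 -0.1089  0.2238] [219 212 210]
273 188 [ 0.6    -0.1149  0.226 ] [230 223 220]
273 235 [ 0.4795 -0.119   0.0508] [213 173  96]
273 250 [ 0.4292 -0.1193  0.0534] [218 177  99]
273 245 [ 0.4464 -0.1193  0.0475] [213 172  97]
stack 1455 [ 0.48778456 -0.12207972  0.04991909] ((488.222412109375, -120.9761734008789), (128.56651306152344, 149.63319396972656), 2.4650321006774902)
base 1915 ((575.0941162109375, -99.14836120605469), (301.4910583496094, 284.8589172363281), 1.9061658382415771)
shaft 113 [ 0.57373853 -0.1137209   0.29448628] 1.601225
[... 2634 characters left out ...]
 156, 159, 160, 160, 164, 162, 160, 163, 159, 164, 167, 152, 158, 159, 158, 159, 158, 158, 150, 155]
201 [150, 152, 148, 158, 162, 158, 157, 158, 155, 153, 162, 163, 163, 155, 154, 162, 162, 161, 157, 155, 154, 154, 153, 151]
202 [143, 136, 145, 150, 158, 159, 161, 155, 161, 159, 163, 155, 157, 159, 157, 155, 151, 159, 161, 143, 132, 126, 136, 1601]
203 [122, 128, 125, 132, 135, 157, 158, 158, 158, 153, 157, 157, 153, 154, 158, 165, 163, 157, 141, 128, 89, 97, 94, 93]
204 [92, 99, 93, 97, 128, 135, 142, 154, 155, 160, 157, 158, 160, 161, 155, 151, 139, 134, 88, 97, 97, 88, 91, 93]
205 [90, 97, 90, 98, 91, 123, 131, 134, 150, 147, 150, 154, 153, 144, 140, 136, 123, 96, 96, 93, 93, 90, 95, 91]
```

View pics/crop1.png

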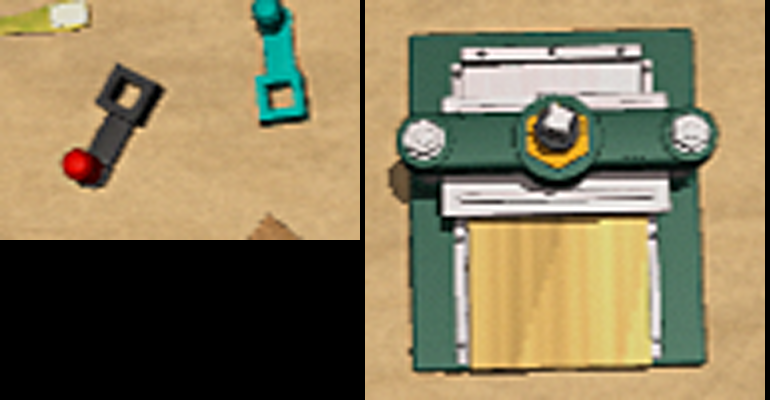

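Confirmed: the crop shows the dark crank's boss near px (162,228) and its handle at (150,246). The shaft top is near (273,190) and the stack front at row 251. Next I measure the press frame, shaft and crank precisely.

```bash
python3 - <<'E'
from h import *
import cell
print('go',getattr(cell,'grasp_offset',None))
c=dict(np.load('top.npz')); P=cloud(c); Z=P[...,2]; hsv=cv2.cvtColor(c['img'],cv2.COLOR_RGB2HSV).astype(int)
def win(m,x0,y0,x1,y1):
    k=np.zeros(m.shape,bool); k[y0:y1,x0:x1]=m[y0:y1,x0:x1]; return k
def pts(m,z):
    v,u=np.nonzero(m); return np.array([ray(c,a,b,z)[:2] for a,b in zip(u,v)])*1000
green=win((hsv[...,0]>60)&(hsv[...,0]<95)&(hsv[...,1]>90)&(Z<.03),225,160,325,260)
p=pts(green,.02); print('base',len(p),cv2.minAreaRect(np.float32(p)),cv2.boxPoints(cv2.minAreaRect(np.float32(p))).round(1).tolist())
wood=win((hsv[...,0]>10)&(hsv[...,0]<28)&(hsv[...,1]>95)&(Z>.035)&(Z<.065),240,205,315,262)
p=pts(wood,.05); print('stack',len(p),cv2.boxPoints(cv2.minAreaRect(np.float32(p))).round(1).tolist())
sh=win((Z>.210)&(Z<.24),262,180,285,200); p=pts(sh,.225); print('shaft',len(p),Z[sh].mean(),p.mean(0),cv2.minAreaRect(np.float32(p)))
co=win((Z>.183)&(Z<.203),262,183,285,200);print('collar',np.median(Z[co]),co.sum())
for y in range(183,200): print([int(c['img'][y,x].mean()) for x in range(265,282)])
dk=win((hsv[...,2]<110)&(hsv[...,1]<90),130,205,185,265)
b=win(dk&(Z>.03),155,215,185,240); p=pts(b,.04); print('boss',len(p),p.mean(0),cv2.minAreaRect(np.float32(p)))
print(c['img'][218:240,152:176].mean(2).astype(int))
E
```

```text
go 0.0188
base 742 ((573.7034912109375, -114.57798767089844), (291.56207275390625, 246.5804443359375), 2.2869043350219727) [[423.1000061035156, 2.799999952316284], [433.0, -243.60000610351562], [724.2999877929688, -232.0], [714.4000244140625, 14.399999618530273]]
stack 1660 [[421.70001220703125, -48.20000076293945], [426.8999938964844, -197.10000610351562], [554.9000244140625, -192.6999969482422], [549.7000122070312, -43.79999923706055]]
shaft 48 0.22347547135827953 [ 594.94251079 -115.78908054] ((595.042236328125, -115.57682037353516), (19.6252384185791, 21.69386863708496), 69.00930786132812)
collar 0.1958102499553401 53
[213, 220, 201, 145, 157, 162, 156, 139, 178, 175, 179, 190, 189, 171, 120, 120, 121]
[225, 233, 200, 109, 130, 62, 64, 66, 65, 70, 67, 62, 111, 203, 238, 234, 228]
[232, 213, 123, 71, 72, 73, 93, 114, 70, 68, 76, 76, 69, 93, 176, 232, 227]
[137, 54, 70, 76, 79, 63, 154, 229, 130, 58, 60, 55, 81, 78, 82, 147, 217]
[64, 73, 78, 76, 59, 61, 154, 237, 237, 223, 140, 44, 47, 79, 78, 80, 101]
[71, 83, 88, 67, 47, 67, 169, 228, 224, 226, 241, 222, 97, 63, 84, 85, 67]
[87,
[... 2499 characters left out ...]
73 178 184 160  38  34  53  59  63  60  65  55  12   0  74 154 168
  161 163 161 165 157 157]
 [174 174 178 161  73  51  65  54  33  56  67  58  27   2  18 112 177 165
  163 167 168 167 167 164]
 [172 171 175 152  53  57  59  67  67  60  34  35   1   0  72 155 173 167
  167 167 174 170 173 173]
 [169 175 156  77  53  58  60  66  71  73  53  24  53  38 109 180 170 172
  168 169 172 173 172 172]
 [169 157  94  45  60  61  65  65  67  66  37 103 194 184 174 173 169 167
  168 169 170 170 167 168]
 [172 147  56  55  60  63  64  66  71  52  32 116 176 170 169 166 163 164
  166 164 166 162 164 161]
 [160 104  52  60  65  67  69  69  65  39 100 182 168 165 168 162 159 160
  163 166 163 165 165 164]]
```

Emit:
{"fn": "step_arm", "kwargs": {
  "plan": [
    [-1,-0.05,-0.03,0,-0.1],
    [-1,-0.1,-0.06,0,-0.2],
    [-1,-0.15,-0.09,0.02,-0.3],
    [-1,-0.2,-0.12,0.04,-0.369],
    [-1,-0.24,-0.145,0.05,-0.369],
    [-1,-0.279,-0.165,0.06,-0.369],
    [-1,-0.3,-0.22,0.07,-0.369],
    [-1,-0.32,-0.275,0.076,-0.369],
    [-1,-0.34,-0.33,0.076,-0.369],
    [-1,-0.36,-0.39,0.076,-0.369],
    [-1,-0.38,-0.45,0.076,-0.369],
    [-1,-0.39,-0.49,0.076,-0.369],
    [-1,-0.4,-0.522,0.076,-0.369],
    [-1,-0.4,-0.522,0.09,-0.369],
    [-1,-0.4,-0.522,0.14,-0.369],
    [-1,-0.4,-0.522,0.17,-0.369],
    [-1,-0.4,-0.522,0.19,-0.369],
    [-1,-0.4,-0.522,0.19,-0.369]
  ]
}}

```text
time: 2.35
tool_pos: [0.3785, -0.1257, 0.0356]
tool_rot: [3.14, -0.003, -3.101]
contact_force: [0.6, -0.2, 0.5]
opening: 0.0918
grip_force: 0.0
```

Emit:
{"fn": "step_arm", "kwargs": {
  "plan": [
    [-1,-0.015,0.003,0,0],
    [-1,-0.025,0.003,0,0],
    [-1,-0.033,0.003,0,0],
    [-1,-0.041,0.003,0,0],
    [-1,-0.049,0.003,0,0],
    [-1,-0.057,0.003,0,0],
    [-1,-0.065,0.003,0,0],
    [-1,-0.073,0.003,0,0],
    [-1,-0.081,0.003,0,0],
    [-1,-0.087,0.003,0,0],
    [-1,-0.09,0.003,0,0],
    [-1,-0.09,0.003,0,0]
  ]
}}

```text
time: 3.85
tool_pos: [0.4693, -0.1195, 0.0366]
tool_rot: [3.141, -0.0, -3.101]
contact_force: [-1.4, 0.8, 0.9]
opening: 0.0918
grip_force: 1.3
```

Emit:
{"fn": "step_arm", "kwargs": {
  "plan": [
    [-1,-0.003,0,0,0],
    [-1,-0.006,0,0,0],
    [-1,-0.006,0,0,0]
  ]
}}

```text
time: 4.22
tool_pos: [0.476, -0.1195, 0.0367]
tool_rot: [-3.141, 0.001, -3.101]
contact_force: [-1.4, 0.6, -0.4]
opening: 0.0919
grip_force: 0.4
```

Emit:
{"fn": "step_arm", "kwargs": {
  "plan": [
    [-1,-0.003,0,0,0],
    [-1,-0.005,0,0,0],
    [-1,-0.005,0,0,0]
  ]
}}

```text
time: 4.6
tool_pos: [0.4807, -0.1193, 0.0367]
tool_rot: [-3.142, 0.001, -3.101]
contact_force: [-1.3, -0.3, 0.3]
opening: 0.0918
grip_force: 0.7
```

Emit:
{"fn": "step_arm", "kwargs": {
  "plan": [
    [-1,-0.002,0,0,0],
    [-1,-0.004,0,0,0],
    [-1,-0.004,0,0,0]
  ]
}}

```text
time: 4.97
tool_pos: [0.481, -0.1191, 0.0367]
tool_rot: [3.141, -0.007, -3.101]
contact_force: [-14.9, -2.7, 11.1]
opening: 0.0917
grip_force: 7.8
```

Emit:
{"fn": "step_arm", "kwargs": {
  "plan": [
    [-1,-0.002,0,0,0],
    [-1,-0.003,0,0,0],
    [-1,-0.003,0,0,0]
  ]
}}

```text
time: 5.35
tool_pos: [0.4811, -0.1189, 0.0366]
tool_rot: [3.14, -0.013, -3.101]
contact_force: [-26.5, -6.1, 19.0]
opening: 0.092
grip_force: 13.3
```

Emit:
{"fn": "step_arm", "kwargs": {
  "plan": [
    [-1,0.02,0,0,0],
    [-1,0.035,0,0,0],
    [-1,0.035,0,-0.05,0],
    [-1,0.035,0,-0.1,0],
    [-1,0.035,0,-0.15,0],
    [-1,0.02,0.06,-0.165,0.1],
    [-1,0.01,0.12,-0.165,0.2],
    [-1,0.0,0.18,-0.165,0.3],
    [-1,-0.01,0.24,-0.165,0.4],
    [-1,-0.02,0.3,-0.165,0.489],
    [-1,-0.029,0.35,-0.15,0.489],
    [-1,-0.029,0.374,-0.12,0.489],
    [-1,-0.029,0.374,-0.12,0.489],
    [-1,-0.029,0.374,-0.12,0.489]
  ]
}}

```text
time: 7.1
tool_pos: [0.502, 0.2555, 0.1576]
tool_rot: [3.141, 0.001, 2.693]
contact_force: [-0.1, 0.3, -0.3]
opening: 0.0922
grip_force: 0.0
```

```bash
python3 - <<'E'
from h import *
c=snap('top'); s=snap('scene')
A=cv2.resize(c['img'][160:260,120:320],(800,400),interpolation=cv2.INTER_CUBIC)
cv2.imwrite('pics/t2.png',A[:,:,::-1]); save(s,'s2.png',(160,170,340,290),4)
P=cloud(c);Z=P[...,2];hsv=cv2.cvtColor(c['img'],cv2.COLOR_RGB2HSV).astype(int)
m=np.zeros(Z.shape,bool); m[205:262,240:315]=True
m&=(hsv[...,0]>10)&(hsv[...,0]<28)&(hsv[...,1]>95)&(Z>.035)&(Z<.065)
v,u=np.nonzero(m); p=np.array([ray(c,a,b,.05)[:2] for a,b in zip(u,v)])*1000
print(cv2.boxPoints(cv2.minAreaRect(np.float32(p))).round(1).tolist())
# shaft in scene: project axis
X=np.array([.5955,-.1145,.225]); q=s['R']@X+s['t']; print('scene px',q[0]/q[2]*s['fx']+s['cx'],q[1]/q[2]*s['fy']+s['cy'])
E
```

```text
[[488.8999938964844, -45.20000076293945], [490.3999938964844, -193.10000610351562], [551.4000244140625, -192.39999389648438], [550.0, -44.599998474121094]]
scene px 280.3080039225478 196.654255795038
```

View pics/t2.png

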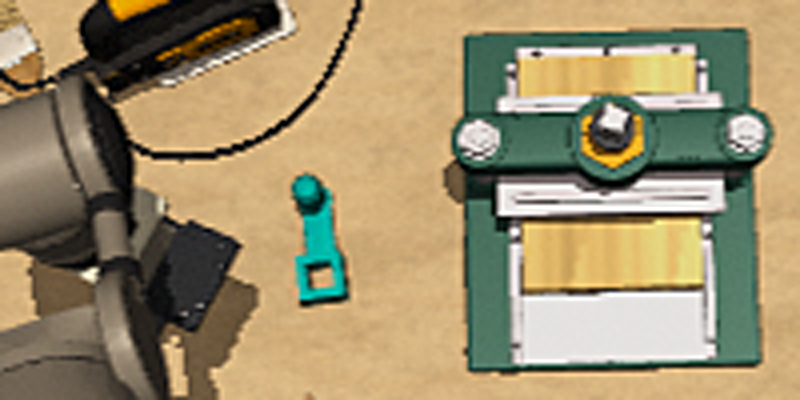

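View pics/s2.png

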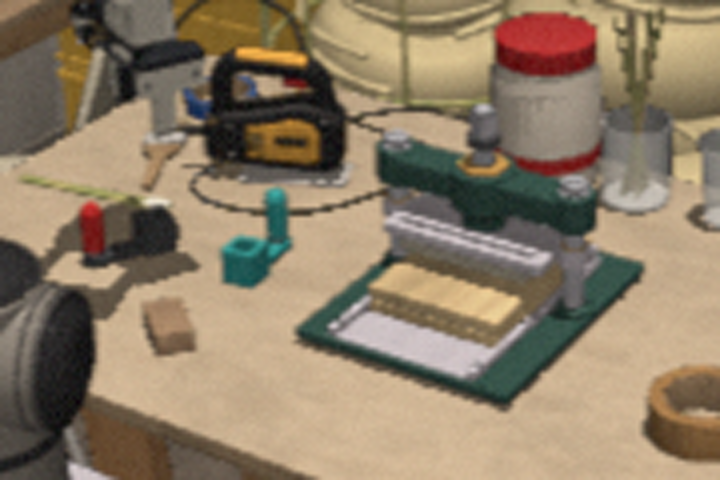

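The stack is home, with its front at x≈0.490. The shaft square is clearly visible and the gripper stands over the dark crank. Descend and grip.

Emit:
{"fn": "step_arm", "kwargs": {
  "plan": [
    [-1,0,0,0.04,0],
    [-1,0,0,0.08,0],
    [-1,0,0,0.12,0],
    [-1,0,0,0.14,0],
    [-1,0,0,0.149,0],
    [-1,0,0,0.149,0],
    [1,0,0,0.149,0],
    [1,0,0,0.149,0],
    [1,0,0,0.149,0],
    [1,0,0,0.149,0],
    [1,0,0,0.149,0],
    [1,0,0,0.149,0]
  ],
  "grip_force": 40
}}

```text
time: 8.7
tool_pos: [0.5016, 0.2561, 0.0078]
tool_rot: [3.141, 0.0, 2.693]
contact_force: [1.0, 0.9, 0.9]
opening: 0.0378
grip_force: 39.7
```

Emit:
{"fn": "step_arm", "kwargs": {
  "plan": [
    [1,0,0,-0.03,0],
    [1,0,0,-0.08,0],
    [1,0,0,-0.13,0],
    [1,0,0,-0.18,0],
    [1,0,0,-0.23,0],
    [1,-0.02,-0.02,-0.26,0],
    [1,-0.05,-0.06,-0.265,0],
    [1,-0.08,-0.1,-0.265,0],
    [1,-0.12,-0.14,-0.265,0],
    [1,-0.15,-0.18,-0.265,0],
    [1,-0.18,-0.215,-0.265,0],
    [1,-0.21,-0.25,-0.265,0],
    [1,-0.23,-0.275,-0.265,0],
    [1,-0.2453,-0.2932,-0.265,0],
    [1,-0.2453,-0.2932,-0.265,0],
    [1,-0.2453,-0.2932,-0.265,0]
  ]
}}

```text
time: 10.7
tool_pos: [0.5949, -0.1138, 0.2724]
tool_rot: [3.141, -0.001, 2.693]
contact_force: [0.6, 0.1, -3.7]
opening: 0.0382
grip_force: 39.7
```

```bash
python3 - <<'E'
from h import *
s=snap('scene'); c=snap('top'); o=observe(); print(o['tool_pos'],o['tool_rot'],o['qpos'])
A=cv2.resize(s['img'][120:245,205:355],(600,500),interpolation=cv2.INTER_CUBIC)
cv2.imwrite('pics/h3.png',A[:,:,::-1])
for n,k in (('scene',s),('top',c)):
    hsv=cv2.cvtColor(k['img'],cv2.COLOR_RGB2HSV).astype(int); P=cloud(k)
    m=((hsv[...,0]<8)|(hsv[...,0]>172))&(hsv[...,1]>150)&(hsv[...,2]>60)&(np.abs(P[...,0]-.55)<.1)&(np.abs(P[...,1]+.08)<.1)&(P[...,2]>.25)
    v,u=np.nonzero(m)
    if len(u): print(n,len(u),u.min(),u.max(),v.min(),v.max(),u.mean(),v.mean(),np.median(P[m],0))
# expected handle
T=np.array(o['tool_pos']); y=o['tool_rot'][2]; H=T+.07*np.array([np.cos(y),np.sin(y),0]); H[2]=T[2]-.0077+.045
for k in (s,c):
    q=k['R']@H+k['t']; print('exp handle',H,q[0]/q[2]*k['fx']+k['cx'],q[1]/q[2]*k['fy']+k['cy'])
E
```

```text
[ 0.5949409  -0.11354311  0.27276077] [ 3.14121765e+00 -3.52861437e-04  2.69414390e+00] [-3.15277820e-01  4.66876032e-01  1.20370492e+00  4.20312481e-04
  1.47131207e+00 -1.43866713e+00]
scene 72 262 266 174 188 264.02777777777777 181.22222222222223 [ 0.52423514 -0.08816546  0.31318203]
top 57 258 266 199 207 262.2105263157895 203.05263157894737 [ 0.53178294 -0.08298315  0.33570956]
exp handle [ 0.53183213 -0.08325643  0.31006077] 264.379791554046 181.14692638528095
exp handle [ 0.53183213 -0.08325643  0.31006077] 262.161533022952 204.8793187475043
```

View pics/h3.png

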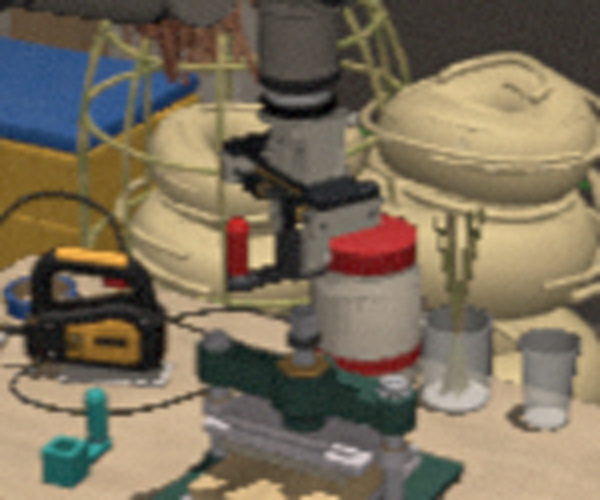

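Emit:
{"fn": "step_arm", "kwargs": {
  "plan": [
    [1,-0.001,0,0.02,0],
    [1,-0.001,0,0.03,0],
    [1,-0.001,0,0.034,0],
    [1,-0.001,0,0.038,0],
    [1,-0.001,0,0.042,0],
    [1,-0.001,0,0.045,0],
    [1,-0.001,0,0.045,0]
  ]
}}

```text
time: 11.68
tool_pos: [0.5962, -0.115, 0.2278]
tool_rot: [3.141, 0.001, 2.693]
contact_force: [1.1, 0.8, -2.8]
opening: 0.0378
grip_force: 39.7
```

Emit:
{"fn": "step_arm", "kwargs": {
  "plan": [
    [1,0,0,0.003,0],
    [1,0,0,0.006,0],
    [1,0,0,0.009,0],
    [1,0,0,0.011,0],
    [1,0,0,0.011,0]
  ]
}}

```text
time: 12.3
tool_pos: [0.5966, -0.1148, 0.2168]
tool_rot: [3.14, 0.001, 2.693]
contact_force: [4.5, 3.8, -1.1]
opening: 0.0381
grip_force: 39.7
```

Emit:
{"fn": "step_arm", "kwargs": {
  "plan": [
    [1,0.0005,0,0.003,0],
    [1,0.0005,0,0.006,0],
    [1,0.0005,0,0.009,0],
    [1,0.0005,0,0.012,0],
    [1,0.0005,0,0.012,0]
  ]
}}

```text
time: 12.92
tool_pos: [0.5967, -0.1147, 0.2051]
tool_rot: [3.14, 0.003, 2.693]
contact_force: [6.7, 3.5, 0.4]
opening: 0.0378
grip_force: 39.7
```

Emit:
{"fn": "step_arm", "kwargs": {
  "plan": [
    [1,-0.001,0.0005,0.002,0],
    [1,-0.001,0.0005,0.004,0],
    [1,-0.001,0.0005,0.006,0],
    [1,-0.001,0.0005,0.006,0]
  ]
}}

```text
time: 13.42
tool_pos: [0.597, -0.1148, 0.2031]
tool_rot: [3.141, 0.004, 2.693]
contact_force: [-5.1, 6.2, 21.9]
opening: 0.0379
grip_force: 39.7
```

Emit:
{"fn": "step_arm", "kwargs": {
  "plan": [
    [-1,0,0,-0.003,0],
    [-1,0,0,-0.003,0],
    [-1,0,0,-0.003,0],
    [-1,0,0,-0.04,0],
    [-1,0,0,-0.08,0],
    [-1,0,0,-0.11,0],
    [-1,0.035,0,-0.11,0],
    [-1,0.07,0,-0.11,0],
    [-1,0.07,0,-0.11,0]
  ]
}}

```text
time: 14.55
tool_pos: [0.532, -0.0839, 0.3089]
tool_rot: [-3.141, -0.001, 2.693]
contact_force: [0.7, -0.3, 0.6]
opening: 0.0918
grip_force: 0.0
```

```bash
python3 - <<'E'
from h import *
s=snap('scene'); o=observe(); print(o['tool_pos'],o['tool_rot'],o['contact_force'])
cv2.imwrite('pics/h4.png',cv2.resize(s['img'][130:245,205:355],(600,460),interpolation=cv2.INTER_CUBIC)[:,:,::-1])
hsv=cv2.cvtColor(s['img'],cv2.COLOR_RGB2HSV).astype(int); P=cloud(s)
m=((hsv[...,0]<8)|(hsv[...,0]>172))&(hsv[...,1]>150)&(hsv[...,2]>60)&(np.abs(P[...,0]-.55)<.1)&(np.abs(P[...,1]+.08)<.1)&(P[...,2]>.19)
v,u=np.nonzero(m); print(len(u),u.mean(),v.min(),v.max(),v.mean())
H=np.array([.5339,-.0844,.1955+.045]); q=s['R']@H+s['t']; print(q[0]/q[2]*s['fx']+s['cx'],q[1]/q[2]*s['fy']+s['cy'])
E
```

```text
[ 0.53319875 -0.0844517   0.30889074] [-3.14139467e+00  2.41930724e-04  2.69301685e+00] [ 1.16331684 -0.1934828  -0.16820891]
66 265.07575757575756 191 204 197.62121212121212
265.35667368429733 197.19956333522745
```

View pics/h4.png

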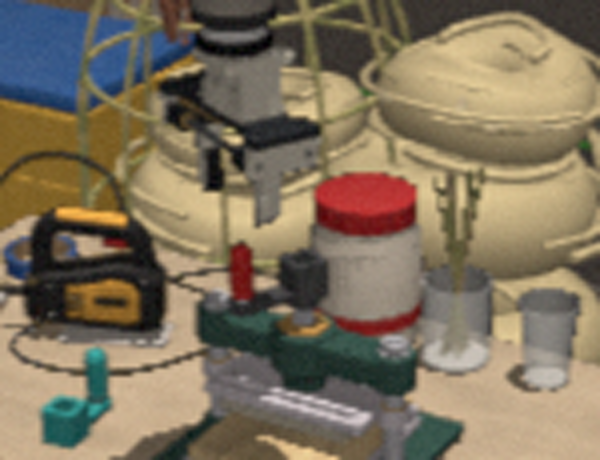

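The scene view shows the crank seated on the screw, with the red handle within a pixel of where I predicted. Now I grip the handle.

Emit:
{"fn": "step_arm", "kwargs": {
  "plan": [
    [-1,0,0,0.03,0],
    [-1,0,0,0.055,0],
    [-1,0,0,0.069,0],
    [-1,0,0,0.069,0],
    [1,0,0,0.069,0],
    [1,0,0,0.069,0],
    [1,0,0,0.069,0],
    [1,0,0,0.069,0],
    [1,0,0,0.069,0],
    [1,0,0,0.069,0],
    [1,0,0,0.069,0]
  ],
  "grip_force": 20
}}

```text
time: 15.98
tool_pos: [0.5336, -0.0845, 0.2397]
tool_rot: [3.141, -0.0, 2.693]
contact_force: [0.3, 0.4, -0.6]
opening: 0.0263
grip_force: 0.2
```

Emit:
{"fn": "step_arm", "kwargs": {
  "plan": [
    [1,-0.0009,0.011,0.0002,0],
    [1,-0.0034,0.0216,0.0004,0],
    [1,-0.0076,0.0318,0.0006,0],
    [1,-0.0134,0.0411,0.0008,0],
    [1,-0.0205,0.0495,0.001,0],
    [1,-0.0289,0.0566,0.0012,0],
    [1,-0.0289,0.0566,0.0012,0]
  ]
}}

```text
time: 16.85
tool_pos: [0.5852, -0.0455, 0.2386]
tool_rot: [3.14, 0.001, 2.693]
contact_force: [0.8, 1.6, 3.1]
opening: 0.0248
grip_force: 20.0
```

Emit:
{"fn": "step_arm", "kwargs": {
  "plan": [
    [1,-0.0195,0.01,0.0004,0],
    [1,-0.0411,0.0134,0.0008,0],
    [1,-0.0627,0.01,0.0012,0],
    [1,-0.0822,0,0.0016,0],
    [1,-0.0977,-0.0155,0.002,0],
    [1,-0.1077,-0.035,0.0024,0],
    [1,-0.1111,-0.0566,0.0028,0],
    [1,-0.1077,-0.0782,0.0032,0],
    [1,-0.0977,-0.0977,0.0036,0],
    [1,-0.0822,-0.1132,0.004,0],
    [1,-0.0627,-0.1232,0.0044,0],
    [1,-0.0411,-0.1266,0.0048,0],
    [1,-0.0195,-0.1232,0.0052,0],
    [1,0,-0.1132,0.0056,0],
    [1,0.0155,-0.0977,0.006,0],
    [1,0.0255,-0.0782,0.0064,0],
    [1,0.0289,-0.0566,0.0068,0],
    [1,0.0289,-0.0566,0.0068,0]
  ]
}}

```text
time: 19.1
tool_pos: [0.5331, -0.0846, 0.2314]
tool_rot: [-3.141, 0.001, 2.694]
contact_force: [3.1, -0.8, -1.2]
opening: 0.0248
grip_force: 20.0
```

```bash
python3 - <<'E'
from h import *
s=snap('scene'); o=observe(); print(o['tool_pos'],o['contact_force'],o['opening'])
cv2.imwrite('pics/h5.png',cv2.resize(s['img'][160:280,220:340],(600,600),interpolation=cv2.INTER_CUBIC)[:,:,::-1])
E
```

```text
[ 0.532903   -0.08490812  0.23129803] [ 3.91867324 -0.79144277 -1.73476777] 0.02462070456696372
```

View pics/h5.png

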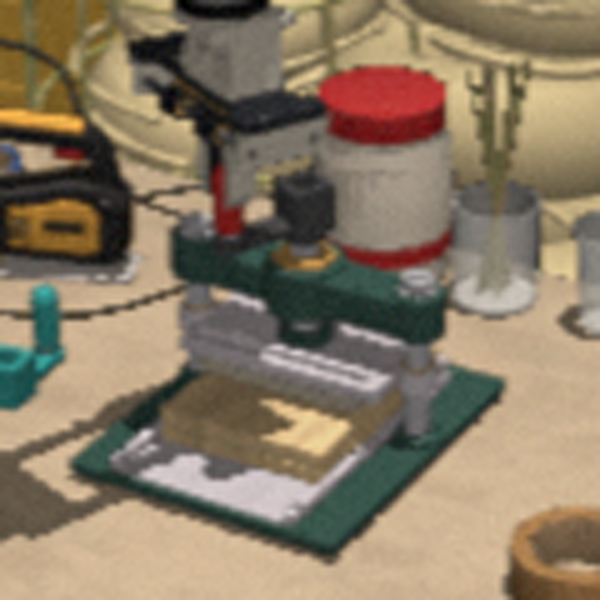

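Platen and stack are both visible, with the platen face just above the boards. Next I profile the vertical front plane of the platen (press x=-50) to find the felt bottom.

```bash
cat > prof.py <<'E'
from h import *
def W(p): # press frame -> world
    a=.04; return np.array([.5966+np.cos(a)*p[0]-np.sin(a)*p[1],-.1145+np.sin(a)*p[0]+np.cos(a)*p[1],p[2]])
def prof(s,ys=np.linspace(-.068,.068,18)):
    im=s['img'].astype(np.float32)
    for z in np.arange(.110,.040,-.002):
        uv=[]
        for y in ys:
            q=s['R']@W((-.050,y,z))+s['t']; uv.append((q[0]/q[2]*s['fx']+s['cx'],q[1]/q[2]*s['fy']+s['cy']))
        uv=np.float32(uv); val=cv2.remap(im,uv[:,0].reshape(-1,1),uv[:,1].reshape(-1,1),cv2.INTER_LINEAR)[:,0]
        print(round(z,3),val[:6].mean(0).astype(int),val[6:12].mean(0).astype(int),val[12:].mean(0).astype(int))
E
python3 - <<'E'
from prof import *
s=dict(np.load('scene.npz')); prof(s)
c=snap('top'); P=cloud(c); a=.04
d=P-np.array([.5966,-.1145,0]); px=d[...,0]*np.cos(a)+d[...,1]*np.sin(a); py=-d[...,0]*np.sin(a)+d[...,1]*np.cos(a)
for x0 in np.arange(-.055,.06,.005):
    m=(px>x0)&(px<x0+.005)&(abs(py)<.065)&(P[...,2]<.11)&(P[...,2]>.04)
    if m.sum()>5: print(x0.round(3),m.sum(),np.median(P[m][:,2]).round(4))
E
```

```text
0.11 [80 79 79] [72 74 73] [100  94  95]
0.108 [95 92 93] [81 81 81] [100  94  96]
0.106 [121 115 116] [96 93 93] [101  96  97]
0.104 [154 146 148] [121 115 116] [105 100 101]
0.102 [177 168 170] [147 139 141] [109 104 105]
0.1 [179 169 171] [156 147 149] [113 107 108]
0.098 [165 156 159] [149 142 143] [116 109 110]
0.096 [152 144 146] [144 136 138] [114 107 109]
0.094 [155 146 148] [148 140 142] [108 102 104]
0.092 [173 163 165] [161 152 154] [103  97  99]
0.09 [191 180 182] [175 165 167] [101  95  97]
0.088 [195 184 186] [180 170 172] [103  98  99]
0.086 [182 172 174] [169 159 161] [108 103 104]
0.084 [160 151 153] [151 142 144] [112 106 108]
0.082 [139 131 133] [135 127 129] [114 107 109]
0.08 [124 117 118] [124 117 118] [113 107 108]
0.078 [115 109 110] [117 110 111] [113 106 107]
0.076 [112 105 105] [113 106 106] [111 104 103]
0.074 [107 101  97] [108 102  98] [107 102  97]
0.072 [104  97  90] [104  98  91] [105 100  92]
0.07 [103  96  87] [103  97  88] [104  98  88]
0.068 [103  97  86] [104  97  86] [104  97  86]
0.066 [103  97  85] [105  97  86] [104  97  85]
0.064 [103  96  84] [104  97  84] [104  96  84]
0.062 [103  95  81] [102  93  80] [102  93  80]
0.06 [101  92  74] [98 87 72] [97 87 72]
0.058 [102  90  70] [96 84 66] [94 82 65]
0.056 [108  92  70] [99 84 64] [94 81 61]
0.054 [121 102  75] [106  90  67] [95 81 59]
0.052 [142 120  87] [122 104  76] [95 81 59]
0.05 [178 150 109] [147 124  90] [96 81 59]
0.048 [207 176 128] [171 145 106] [96 81 60]
0.046 [219 187 137] [184 156 114] [96 81 59]
0.044 [221 191 140] [184 157 115] [96 81 59]
0.042 [219 190 138] [177 151 111] [95 81 59]
-0.055 17 0.0488
-0.05 11 0.0563
```

Emit:
{"fn": "step_arm", "kwargs": {
  "plan": [
    [1,-0.0034,0.0216,0.0004,0],
    [1,-0.0134,0.0411,0.0008,0],
    [1,-0.0289,0.0566,0.0012,0],
    [1,-0.0484,0.0666,0.0016,0],
    [1,-0.07,0.07,0.002,0],
    [1,-0.0916,0.0666,0.0024,0],
    [1,-0.1111,0.0566,0.0028,0],
    [1,-0.1266,0.0411,0.0032,0],
    [1,-0.1366,0.0216,0.0036,0],
    [1,-0.14,0,0.004,0],
    [1,-0.1366,-0.0216,0.0044,0],
    [1,-0.1266,-0.0411,0.0048,0],
    [1,-0.1111,-0.0566,0.0052,0],
    [1,-0.0916,-0.0666,0.0056,0],
    [1,-0.07,-0.07,0.006,0],
    [1,-0.0484,-0.0666,0.0064,0],
    [1,-0.0289,-0.0566,0.0068,0],
    [1,-0.0134,-0.0411,0.0072,0],
    [1,-0.0034,-0.0216,0.0076,0],
    [1,0,0,0.008,0]
  ]
}}

```text
time: 21.7
tool_pos: [0.5327, -0.0853, 0.2236]
tool_rot: [-3.14, 0.001, 2.692]
contact_force: [7.9, -5.7, -3.1]
opening: 0.0246
grip_force: 20.0
```

```bash
python3 - <<'E'
from prof import *
s=snap('scene'); o=observe(); print(o['tool_pos'],o['contact_force'],o['opening'])
prof(s)
# reference: stack front top edge (press x=-105,z=.05), front bottom edge at z=.02
im=s['img'].astype(np.float32)
print('front')
for z in np.arange(.060,.014,-.002):
    uv=np.float32([(lambda q:(q[0]/q[2]*s['fx']+s['cx'],q[1]/q[2]*s['fy']+s['cy']))(s['R']@W((-.105,y,z))+s['t']) for y in np.linspace(-.07,.07,18)])
    v=cv2.remap(im,uv[:,0].reshape(-1,1),uv[:,1].reshape(-1,1),cv2.INTER_LINEAR)[:,0]; print(round(z,3),v[:6].mean(0).astype(int),v[6:12].mean(0).astype(int),v[12:].mean(0).astype(int))
E
```

```text
[ 0.53377897 -0.08332685  0.22351584] [ 4.88084766 -1.95890035 -1.51839798] 0.02464831651856415
0.11 [60 66 63] [67 69 68] [97 90 88]
0.108 [62 66 64] [67 69 68] [99 92 91]
0.106 [66 70 68] [66 70 68] [100  94  94]
0.104 [73 74 73] [68 70 69] [100  94  95]
0.102 [83 82 82] [73 73 73] [99 94 95]
0.1 [99 96 96] [83 82 82] [100  94  95]
0.098 [124 118 120] [101  98  99] [105  99 100]
0.096 [156 148 150] [126 121 122] [112 105 107]
0.094 [183 173 175] [149 142 144] [116 110 112]
0.092 [184 174 176] [159 150 152] [118 111 113]
0.09 [166 156 159] [149 141 143] [117 110 112]
0.088 [154 145 148] [141 132 134] [114 108 109]
0.086 [157 148 150] [143 134 136] [107 101 102]
0.084 [172 163 164] [152 142 144] [101  96  97]
0.082 [189 179 180] [161 152 154] [102  96  97]
0.08 [195 184 186] [166 156 159] [106 100 101]
0.078 [182 173 174] [161 151 153] [111 104 105]
0.076 [158 150 152] [146 137 139] [113 107 108]
0.074 [139 131 133] [132 125 126] [114 107 108]
0.072 [124 117 119] [124 117 119] [114 107 108]
0.07 [116 109 110] [118 112 113] [114 107 107]
0.068 [111 103 104] [114 108 108] [111 104 103]
[... 994 characters left out ...]
82] [118 100  74] [114  97  71]
0.042 [128 110  80] [118 101  74] [114  98  72]
0.04 [126 108  80] [117 100  74] [113  97  72]
0.038 [128 110  81] [114  99  73] [112  96  72]
0.036 [134 115  85] [113  97  72] [111  95  71]
0.034 [139 118  87] [113  97  72] [112  95  70]
0.032 [138 118  86] [115  99  72] [113  96  70]
0.03 [134 114  83] [116  99  71] [114  97  70]
0.028 [132 111  82] [116  99  71] [115  98  71]
0.026 [132 113  86] [117  99  73] [115  98  73]
0.024 [140 122 100] [116  99  77] [113  97  74]
0.022 [155 139 125] [115 101  84] [109  95  78]
0.02 [174 160 153] [116 104  96] [106  94  84]
0.018 [190 178 177] [122 113 109] [106  97  92]
0.016 [200 189 189] [127 119 118] [111 103 102]
```

Emit:
{"fn": "step_arm", "kwargs": {
  "plan": [
    [1,-0.0034,0.0216,0.0004,0],
    [1,-0.0134,0.0411,0.0008,0],
    [1,-0.0289,0.0566,0.0012,0],
    [1,-0.0484,0.0666,0.0016,0],
    [1,-0.07,0.07,0.002,0],
    [1,-0.0916,0.0666,0.0024,0],
    [1,-0.1111,0.0566,0.0028,0],
    [1,-0.1266,0.0411,0.0032,0],
    [1,-0.1366,0.0216,0.0036,0],
    [1,-0.14,0,0.004,0],
    [1,-0.1366,-0.0216,0.0044,0],
    [1,-0.1266,-0.0411,0.0048,0],
    [1,-0.1111,-0.0566,0.0052,0],
    [1,-0.1018,-0.0624,0.0054,0],
    [1,-0.1018,-0.0624,0.0054,0],
    [1,-0.1018,-0.0624,0.0054,0]
  ]
}}

```text
time: 23.75
tool_pos: [0.598, -0.1852, 0.2181]
tool_rot: [-3.141, -0.001, 2.693]
contact_force: [-0.6, -2.0, 2.5]
opening: 0.0246
grip_force: 20.0
```

```bash
python3 - <<'E'
from prof import *
s=snap('scene'); o=observe(); print(o['tool_pos'],o['contact_force'],o['opening'])
prof(s,)
E
```

```text
[ 0.5982137  -0.18520218  0.21814708] [-0.16318533 -1.82084965  2.57411383] 0.024542698296576418
0.11 [62 66 64] [76 76 75] [99 93 92]
0.108 [60 65 63] [73 73 73] [99 92 91]
0.106 [61 65 63] [71 71 71] [99 92 90]
0.104 [62 67 64] [70 71 70] [99 92 91]
0.102 [66 70 68] [68 70 69] [99 93 93]
0.1 [71 74 72] [67 70 69] [99 93 94]
0.098 [75 77 76] [70 72 71] [98 93 94]
0.096 [79 79 79] [75 76 75] [100  95  96]
0.094 [83 82 82] [85 85 85] [107 101 102]
0.092 [89 85 86] [103 101 101] [120 114 115]
0.09 [97 92 92] [127 122 123] [137 130 132]
0.088 [105  99 100] [143 137 137] [153 145 147]
0.086 [112 106 107] [145 137 138] [151 143 144]
0.084 [114 108 109] [140 132 134] [139 131 133]
0.082 [112 105 107] [137 129 131] [131 124 125]
0.08 [106 100 102] [141 133 135] [133 126 127]
0.078 [101  95  97] [155 146 147] [143 135 137]
0.076 [100  95  96] [169 160 161] [152 143 145]
0.074 [104  98  99] [170 161 162] [155 146 148]
0.072 [109 103 104] [158 150 151] [147 138 140]
0.07 [112 106 107] [144 136 138] [135 127 128]
0.068 [113 107 107] [131 124 126] [124 117 118]
0.066 [112 106 107] [122 115 117] [118 112 113]
0.064 [112 106 106] [116 110 111] [114 108 108]
0.062 [108 102 101] [111 105 104] [109 103 102]
0.06 [104  98  94] [105  99  95] [104  98  94]
0.058 [102  96  89] [104  96  89] [102  96  88]
0.056 [103  96  85] [106  98  86] [104  96  84]
0.054 [104  95  81] [115 103  86] [110  99  83]
0.052 [106  94  75] [133 116  90] [125 109  86]
0.05 [109  95  72] [161 137 102] [147 125  94]
0.048 [119 102  76] [190 161 118] [170 144 106]
0.046 [132 112  83] [206 174 127] [186 158 115]
0.044 [146 123  90] [212 179 131] [194 165 120]
0.042 [157 133  97] [212 179 131] [199 169 123]
```

Felt/platen boundary is now at z≈0.060 (contact is at 0.064), so the squeeze is about 4 mm. Release part-way, lift and retreat.

Emit:
{"fn": "step_arm", "kwargs": {
  "plan": [
    [0.15,0,0,0,0],
    [0.15,0,0,0,0],
    [0.15,0,0,0,0],
    [0.15,0,0,-0.02,0],
    [0.15,0,0,-0.06,0],
    [0.15,0,0,-0.11,0],
    [0.15,0.04,0,-0.12,0],
    [0.15,0.09,0,-0.12,0],
    [0.15,0.14,0,-0.12,0],
    [0.15,0.18,0,-0.12,0],
    [0.15,0.18,0,-0.12,0],
    [0.15,0.18,0,-0.12,0]
  ]
}}

```text
time: 25.3
tool_pos: [0.4367, -0.1071, 0.3386]
tool_rot: [3.141, 0.001, 2.693]
contact_force: [0.1, 0.2, -0.3]
opening: 0.0391
grip_force: 0.0
```

```bash
python3 - <<'E'
from h import *
s=snap('scene'); c=snap('top'); o=observe(); print(o['tool_pos'],o['contact_force'],o['opening'])
a=cv2.resize(s['img'][160:280,220:340],(400,400),interpolation=cv2.INTER_CUBIC); b=cv2.resize(c['img'][160:260,225:325],(400,400),interpolation=cv2.INTER_CUBIC)
cv2.imwrite('pics/end.png',np.hstack([a,b])[:,:,::-1])
P=cloud(c); m=(abs(P[...,0]-.597)<.015)&(abs(P[...,1]+.1147)<.015)&(P[...,2]>.15)&(P[...,2]<.25)
print(m.sum(),np.percentile(P[m][:,2],[20,50,80]))
E
```

```text
[ 0.43691683 -0.10729535  0.338066  ] [ 0.66992377 -0.05489014  0.86558906] 0.039007340064940374
90 [0.20129358 0.20686459 0.2145821 ]
```

View pics/end.png

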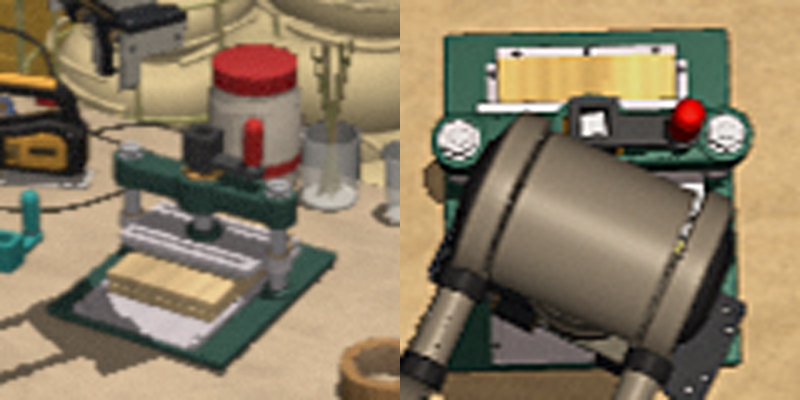

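The crank is still seated: boss top is at 0.214 with the shaft recessed about 10 mm inside it. The handle points right as commanded, the felt is down on the stack, and the gripper is clear.

```bash
python3 -c "
from cell import *
print(hand_in())"
```

```text
the job is handed in; nothing more can be done
None
```

The job is handed in: the stack is home against the back stop, the crank is left fully seated on the screw, and I wound it until the felt was squeezed about 4 mm by camera (about half a turn past contact), in about 25 s with the other things undisturbed; no verdict came back.

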